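Bring the bench nitrogen station into service

ROBOT

A 6-joint arm with a two-finger parallel gripper is mounted at the origin on the work surface. World frame = base frame: x ahead of the robot, y to its left, z up, the work surface at z = 0. Lengths are in m, angles in rad, forces in N, time in s.
With the tool pointing down it reaches from about 0.325 to 0.775 m from the base axis. Payload 5.5 kg.
Tool frame: the origin (TCP) lies on the front face of the gripper's body, between the roots of the fingers; the fingertips stand 73 mm ahead of it and the grasp point (between the pads) lies 54 mm ahead of it; z points along the fingers, y is the line along which they close (so a half turn about z gives the same grasp; the last joint's range is limited). The gripper opens to 85 mm and grips with 20 to 120 N. Pads are 22 mm wide; open, the fingers measure 114 mm over their backs; the gripper's body (76 mm by 85 mm) begins 54 mm behind the grasp point. The pads swing forward as they close: fully open they stand 13 mm farther back than shut.
Start: joints at [-1.343, 0.091, 1.231, -0, 1.82, -0.057], TCP at [0.169, -0.576, 0.304] pointing down, gripper open.
Joint ranges: [-2.87, 2.87], [-0.86, 2.18], [0.17, 2.46], [-1.51, 4.65], [0.06, 2.69], [-2.65, 2.65]. Speed limits (rad/s): [2.57, 2.57, 3.01, 3.14, 3.14, 3.14].

INTERFACE

Orientations are given as a unit quaternion [x, y, z, w].
In Python, from cell import bot, eyes, nets gives the robot as it stands.
- The arm moves only by the tool servo_tool, never from a script. Its argument "targets" is a list of rows, each an object of numbers: "hand": the finger opening in mm, from 0 to 85.4; "dx", "dy", "dz": the shift along the tool's x, y, z in mm; "yaw": the turn about the tool's z in degrees. A call has 1 to 12 rows; each row shifts and turns the commanded pose from where the row before left it, along the tool's axes as they then stand; what a row does not reach is not made up. A row lasts 1/12 s, in which the tool goes at most 41.7 mm and 7.16 degrees, less where a joint would pass 70% of its speed; a pose out of reach is approached as far as the arm can. A call is refused whole if a number of a shift passes 41.7 or a number of a turn 7.16, either way. A call with a gripper value outside its range is refused whole. The fingers move at their own pace and stop on an object; "newtons" is the grip in N (left out, the last holds). Time passes only in rows, so rows that do not move let the fingers close. It gives the time, the measured TCP pose, the force and the opening at its end, in the units of the state.
- bot.get_state(): the state, without advancing time (a new reading comes with each control period).
- eyes.camera(name): name is "side" or "top"; returns (picture, depth): 420x560x3 uint8, blue, green, red; 420x560 float32, m along the optical axis (not along the pixel's ray), 0 where there is no reading.
- eyes.calibration(name): a dict with "fx", "fy", "cx", "cy" (pixels), "camera_from_world" (4x4, takes a point from world to camera coordinates). Camera axes: x right, y up, looking along -z (the intrinsics and any distortion apply to the point x, -y, -z); pixel columns grow to the right and rows downward; lengths in m; the calibration is good to about 2 mm. A picture is of the moment at which its call begins. calibration takes no time and is no camera call.
- bot.sign_off(): hands the job in, once; it reports no verdict.
Trained networks look in the newest picture that a camera, given by its name, has taken for a name from the list of things; names that differ only in an ending like _2 or _b are one class to them, and where a whole thing is asked for, a point or a joint stands for the part that bears it (a point fixed in the world has none). Each returns a list of dicts, best first, with "p" (0 to 1); they miss things now and then, are a little off and sometimes report something else, mostly with a low value. They report only what shows in the picture. A call takes as long as a camera call.
- nets.cut_out(camera, target): "mask" (420x560 bool, what is visible of it) and "rect" ([centre column, centre row, width, height] in pixels, round what is visible of it).
The state is a dict: "t": time; "joint_pos": joint angles; "joint_vel": joint speeds; "tau": joint torques, N m; "tool_pos": TCP position; "tcp_rot": TCP orientation; "ft_force": force on the tool from outside, world axes, zero at the start; "torque": the same for the moment, N m; "width": finger opening in m.
Only numpy, scipy, OpenCV 4.12 (cv2) and the standard library are available. Lean on these libraries where they do the work, as an engineer would, in place of code of your own. Each camera call takes 0.05 s, during which the arm holds its last target. There are 200 camera calls.

TASK

Put the nitrogen station into service: first shut its vent by turning the yellow lever a quarter turn clockwise to its stop, crosswise to its pipe. Then open the main valve fully: take the black grip of the blue handwheel lightly and crank it anticlockwise, letting your hand rise with the wheel, until it comes up snugly against its back stop without being forced. Finally turn it back about a quarter turn so that it cannot jam, let go, and leave the bottle, beaker, vial rack and plug around it undisturbed.

Things in the scene. Friction and masses are not known exactly. Their poses are not given: they have to be found in the camera images.
- station: Fixed nitrogen station: plate 170 x 500 x 8 mm, 34 mm pipe along its y axis, 72 mm up. Origin: centre of the plate's underside, z up. Globe valve at y = -60 mm (brass bonnet up to 145 mm high under the wheel), vent branch at y = +100 mm leaving towards -x, gauge at y = -205 mm (up to about 170 mm high).
- handwheel: Blue handwheel of the main valve, 106 mm over its 12 mm rim, level on a vertical screwed stem. Anticlockwise from above opens it; it rises 6 mm a turn and stays where left. Starts shut or up to 1/4 turn open; its back stop comes about 2.1 turns from shut (1.8 or more from any start): feel for it. Origin: stem axis, 31 mm below wheel_hub; x points to the black grip, z up.
- wheel_hub (a point): Top centre of the handwheel's hub nut, on the stem axis; 176 mm above the station's origin when shut. Rises with the wheel. The rim's top lies 9 mm below it, its middle 15 mm below.
- grip_top (a point): Top centre of the black revolving grip on the rim, 47 mm from the stem axis, 17 mm above wheel_hub. An upright knob 21 mm across that spins on its own pin, so the hand can keep its heading: 19 mm of barrel, below it a flange 33 mm across, 4 mm thick (keep fingertips above it). Grip with 10 to 20 N; squeeze plus push, summed over both fingers, must stay under 50 N.
- wheel_twist (a joint): Elastic wind-up of the wheel on its stem, rad, 0 unloaded, plus when pushed anticlockwise (opening): 20 N m per rad, so 0.01 is 4.3 N at the grip. Running drag (2.6 N at the grip) reads 0.006. At the back stop a snug 7 to 15 N at the grip reads 0.016 to 0.035; over 0.05 (21 N) either way is forcing it.
- vent_lever (a joint): Yellow vent lever on top of the ball valve in the branch, rad: 0 in line with its branch (open), grows clockwise from above to 1.571 at its stop, crosswise to the branch, pointing along the station's +y (shut). Starts between 0 and 0.25. Stays where left; turns with about 2 N at its end.
- lever_pivot (a point): The lever's vertical turning axis, at mid-thickness of its sleeve, 110 mm above the plate's underside.
- lever_end (a point): Free end of the lever at mid-thickness, 99 mm from lever_pivot. The outer 66 mm is a yellow sleeve 16 mm wide and 12 mm thick; under it are about 15 mm of free air down to the branch while it stands in line.
- blank_plug: Loose brass blanking plug, 22 mm across and 22 mm high, standing on the station's plate behind the pipe. Leave alone. Origin: centre of its underside.
- amber_bottle: Amber solvent bottle with blue cap, 86 mm across, 170 mm high, left of the station. Leave alone. Origin: centre of its underside.
- beaker: Glass beaker, 70 mm across, 85 mm high, left of the station. Leave alone. Origin: centre of its underside.
- vial_rack: Black rack of small vials with blue caps, 100 x 150 x 46 mm, right of the station. Leave alone. Origin: centre of its underside.

How it is judged:
By the outcome, as a careful person would: the job done as asked, in the order asked, and still so for the second after the job is handed in, with the robot touching nothing.
It also fails if it takes over 72 s, if anything falls off the work surface, if the arm or the gripper's body presses on something with over 40 N, if the wrist force passes 120 N, or if a joint passes its speed limit or range.

## Working session

There is one attempt and no reset: what is moved stays moved. The work goes in short steps, Python scripts to look and compute and a tool call to move; the robot and the scene stay as the last step left them, time stands still between calls to the robot, and variables do not carry over. Pictures are saved under pics/ and viewed, on a budget of 10 in all, crops included, one or two more only if the job needs it, and the job is handed in when it is done.

Besides the shell and the picture viewer there is one more tool, called in YAML: its name, and indented under it one key for each argument. servo_tool: Moves the arm, as the interface text tells. Its arguments: {"type":"object","properties":{"targets":{"type":"array"},"newtons":{"type":"number"}},"required":["targets"]}

```bash
mkdir -p pics; ls
cat > h.py <<'E'
import numpy as np, cv2
from cell import bot, eyes, nets
def cal(n):
    c=eyes.calibration(n); return c, np.array(c["camera_from_world"])
def cloud(n,depth):
    c,T=cal(n); v,u=np.mgrid[0:420,0:560]
    P=np.stack([(u-c["cx"])/c["fx"]*depth,-(v-c["cy"])/c["fy"]*depth,-depth,np.ones_like(depth)],-1)
    return (P@np.linalg.inv(T).T)[...,:3]
def proj(n,p):
    c,T=cal(n); q=T@np.append(p,1); return c["cx"]+c["fx"]*q[0]/-q[2], c["cy"]+c["fy"]*q[1]/q[2]
E
python3 - <<'E'
from h import *
np.set_printoptions(precision=4,suppress=True)
print(bot.get_state())
for n in("side","top"):
    im,d=eyes.camera(n); cv2.imwrite(f"pics/{n}0.png",im); print(n,eyes.calibration(n))
    C=cloud(n,d)
    for t in("station","handwheel","wheel_hub","grip_top","vent_lever","blank_plug","amber_bottle","beaker","vial_rack"):
        for r in nets.cut_out(n,t)[:1]:
            m=r["mask"]&(d>0); P=C[m]
            print(t,round(r["p"],2),np.round(r["rect"]),m.sum(),np.median(P,0),P.min(0),P.max(0))
print(bot.get_state()["t"])
E
```

```text
pics
{'t': 0.0, 'joint_pos': array([-1.3427,  0.0918,  1.2319, -0.    ,  1.8198, -0.0567]), 'joint_vel': array([ 0.0004, -0.0012,  0.0004,  0.0014,  0.0012,  0.0018]), 'tau': array([  0.0005, -45.8727, -41.803 ,  -0.0001,   0.0114,  -0.    ]), 'tool_pos': array([ 0.1685, -0.5757,  0.3028]), 'tcp_rot': array([ 0.9899,  0.1419, -0.0001, -0.0009]), 'ft_force': array([ 0.7282, -0.2287,  0.0592]), 'torque': array([-0.01  , -0.0226, -0.0339]), 'width': 0.08546307769048414}
side {'fx': 419.78521774382307, 'fy': 419.78521774382307, 'cx': 285.37270312081165, 'cy': 210.99819082559839, 'camera_from_world': array([[ 0.9997, -0.0234, -0.0057, -0.5345],
       [ 0.0214,  0.7538,  0.6567, -0.1103],
       [-0.0111, -0.6567,  0.7541, -1.3739],
       [ 0.    ,  0.    ,  0.    ,  1.    ]])}
station 0.66 [302. 245.  72. 140.] 6916 [ 0.5942 -0.0708  0.0102] [ 0.4724 -0.2615 -0.006 ] [0.7376 0.2732 0.1982]
handwheel 0.72 [306. 222.  36.  36.] 440 [ 0.6025 -0.053   0.1675] [ 0.5444 -0.1128  0.0013] [0.6621 0.1344 0.1982]
wheel_hub 0.95 [306. 224.  40.  33.] 596 [ 0.5994 -0.0567  0.1668] [ 0.5418 -0.1128 
[... 1352 characters left out ...]
94  0.1988]
grip_top 0.68 [294. 191.  44.  42.] 800 [ 0.5955 -0.059   0.1684] [ 0.5406 -0.1295  0.0057] [ 0.6711 -0.0094  0.1988]
vent_lever 0.67 [221. 218.  21.  39.] 284 [0.527  0.1302 0.1152] [ 0.4832  0.1011 -0.0023] [0.5794 0.17   0.1209]
blank_plug 0.5 [231. 168.   9.   5.] 52 [0.6836 0.1038 0.0301] [0.6752 0.0932 0.0118] [0.6943 0.113  0.0352]
amber_bottle 0.55 [ 88. 224.  49.  33.] 1308 [0.5128 0.4577 0.1167] [0.4775 0.4328 0.0033] [0.5601 0.5149 0.1764]
beaker 0.76 [113. 172.  37.  29.] 722 [0.6599 0.435  0.0514] [ 0.621   0.391  -0.0016] [0.7146 0.4875 0.0904]
vial_rack 0.78 [438. 226.  62.  49.] 1933 [ 0.5228 -0.4669  0.0317] [ 0.4643 -0.568   0.0001] [ 0.5856 -0.3904  0.0528]
1.0
```

Run:
```python
import cv2,numpy as np
a=cv2.imread("pics/top0.png")[140:260,160:380]; b=cv2.imread("pics/side0.png")[150:330,220:380]
a=cv2.resize(a,None,fx=3.6,fy=3.6,interpolation=cv2.INTER_CUBIC)
cv2.imwrite("pics/c1.png",a)
cv2.imwrite("pics/c2.png",cv2.resize(b,None,fx=3.3,fy=3.3,interpolation=cv2.INTER_CUBIC))
```

```text
(no output)
```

View pics/c1.png

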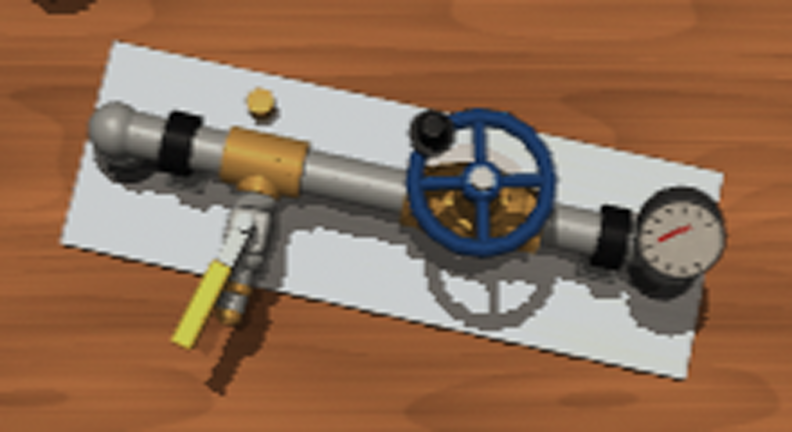

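View pics/c2.png

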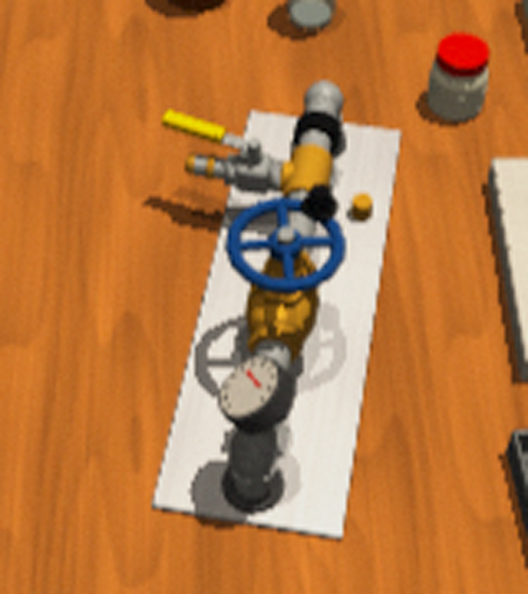

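The top crop shows the hub at about (481,180), the grip at (433,130) and the lever running from (245,222) to its end at (187,345). The side crop agrees with this. Next I'll measure them metrically.

```bash
cat >> h.py <<'E'
def onplane(n,u,v,z):
    c,T=cal(n); I=np.linalg.inv(T); o=I[:3,3]
    r=I[:3,:3]@np.array([(u-c["cx"])/c["fx"],-(v-c["cy"])/c["fy"],-1]); return o+r*(z-o[2])/r[2]
def hsvmask(im,lo,hi): return cv2.inRange(cv2.cvtColor(im,cv2.COLOR_BGR2HSV),lo,hi)>0
def circle(P):
    A=np.c_[2*P[:,:2],np.ones(len(P))]; s=np.linalg.lstsq(A,(P[:,:2]**2).sum(1),rcond=None)[0]
    return s[:2],np.sqrt(s[2]+s[0]**2+s[1]**2)
E
python3 - <<'E'
from h import *
np.set_printoptions(precision=4,suppress=True)
f=lambda x,y:(160+x/3.6-.4,140+y/3.6-.4)
g=lambda x,y:(220+x/3.3-.35,150+y/3.3-.35)
T=[onplane("top",*f(*p),.008) for p in((115,42),(722,173),(686,380),(62,244))]
S=[onplane("side",*g(*p),.008) for p in((251,110),(400,128),(342,538),(153,507))]
print("top corners TL,TR,BR,BL",*T,"mean",np.mean(T,0));print("side",*S,"mean",np.mean(S,0))
for n,q in(("top",f),("side",g)):
    P={"top":[(481,180),(433,126),(245,222),(187,343)],"side":[(287,238),(320,196),(254,150),(165,120)]}[n]
    for p,z in zip(P,(.177,.194,.113,.11)): print(n,p,onplane(n,*q(*p),z))
    im=cv2.imread(f"pics/{n}0.png"); d=eyes.camera(n)[1]; C=cloud(n,d)
    y=hsvmask(im,(25,120,90),(35,255,255))&(C[...,2]>.09)&(C[...,2]<.14)
    P=C[y]; m=P.mean(0); w,V=np.linalg.eigh(np.cov((P-m)[:,:2].T)); a=V[:,1]; t=(P-m)[:,:2]@a
    print(n,"sleeve",y.sum(),m,"dir",a,np.degrees(np.arctan2(a[1],a[0])),np.percentile(t,[1,99]),m[:2]+a*t.min(),m[:2]+a*t.max(),np.percentile(P[:,2],[5,50,95]))
    b=hsvmask(im,(100,120,40),(120,255,255))&(C[...,2]>.14)&(C[...,2]<.2)&(abs(C[...,0]-.6)<.08)&(abs(C[...,1]+.055)<.08)
    P=C[b]; c0=np.array([.603,-.055]); r=np.hypot(*(P[:,:2]-c0).T); P=P[(r>.035)&(r<.062)]
    print(n,"rim",len(P),circle(P),np.percentile(P[:,2],[5,50,95]))
    k=(C[...,2]>.181)&(C[...,2]<.21)&(np.hypot(C[...,0]-.635,C[...,1]+.025)<.05)
    P=C[k]; print(n,"grip",len(P),P.mean(0),P.min(0),P.max(0))
E
```

```text
top corners TL,TR,BR,BL [0.74   0.2233 0.008 ] [ 0.6355 -0.2621  0.008 ] [ 0.4705 -0.2283  0.008 ] [0.5756 0.2586 0.008 ] mean [ 0.6054 -0.0021  0.008 ]
side [0.5788 0.2596 0.008 ] [0.7417 0.227  0.008 ] [ 0.637  -0.2647  0.008 ] [ 0.4729 -0.2304  0.008 ] mean [ 0.6076 -0.0021  0.008 ]
top (481, 180) [ 0.5919 -0.0591  0.177 ]
top (433, 126) [ 0.6254 -0.0257  0.194 ]
top (245, 222) [0.5739 0.107  0.113 ]
top (187, 343) [0.4869 0.1465 0.11  ]
top sleeve 124 [0.5142 0.1366 0.1169] dir [-0.8988  0.4384] 153.9989344588841 [-0.031   0.0311] [0.5423 0.1229] [0.4861 0.1503] [0.1133 0.1171 0.1202]
top rim 429 (array([ 0.5935, -0.059 ]), np.float64(0.04579246838085704)) [0.1641 0.168  0.1716]
top grip 61 [ 0.6233 -0.0259  0.1934] [ 0.6146 -0.0358  0.1813] [ 0.6351 -0.0164  0.1988]
side (287, 238) [ 0.5951 -0.0658  0.177 ]
side (320, 196) [ 0.6253 -0.033   0.194 ]
side (254, 150) [0.5741 0.0999 0.113 ]
side (165, 120) [0.4865 0.1466 0.11  ]
side sleeve 60 [0.5158 0.1349 0.1157] dir [-0.8997  0.4366] 154.1129649205615 [-0.0293  0.0305] [0.5424 0.122 ] [0.4869 0.1489] [0.1115 0.1157 0.1188]
side rim 283 (array([ 0.5946, -0.0625]), np.float64(0.04568597778820958)) [0.162  0.1666 0.1703]
side grip 43 [ 0.6266 -0.0279  0.1908] [ 0.6182 -0.0355  0.1828] [ 0.6366 -0.0163  0.1979]
```

servo_tool:
  targets:
    - {"hand": 0,"dx": 26.5,"dy": -30}
    - {"hand": 0,"dx": 26.5,"dy": -30}
    - {"hand": 0,"dx": 26.5,"dy": -30}
    - {"hand": 0,"dx": 26.5,"dy": -30}
    - {"hand": 0,"dx": 26.5,"dy": -30}
    - {"hand": 0,"dx": 26.5,"dy": -30}
    - {"hand": 0,"dx": 26.5,"dy": -30}
    - {"hand": 0,"dx": 26.5,"dy": -30}
    - {"hand": 0,"dx": 26.5,"dy": -30}
    - {"hand": 0,"dx": 26.5,"dy": -30}
    - {"hand": 0,"dx": 26.5,"dy": -30}
    - {"hand": 0,"dx": 26.5,"dy": -30}
  newtons: 20

```text
invalid input
```

servo_tool:
  targets:
    - {"hand": 0,"dx": 26.5,"dy": -30}
    - {"hand": 0,"dx": 26.5,"dy": -30}
    - {"hand": 0,"dx": 26.5,"dy": -30}
    - {"hand": 0,"dx": 26.5,"dy": -30}
    - {"hand": 0,"dx": 26.5,"dy": -30}
    - {"hand": 0,"dx": 26.5,"dy": -30}
    - {"hand": 0,"dx": 26.5,"dy": -30}
    - {"hand": 0}
    - {"hand": 0}

```text
invalid input
```

servo_tool:
  targets:
    - {"hand": 0,"dx": 26.5,"dy": -30,"dz": 0,"yaw": 0}
    - {"hand": 0,"dx": 26.5,"dy": -30,"dz": 0,"yaw": 0}
    - {"hand": 0,"dx": 26.5,"dy": -30,"dz": 0,"yaw": 0}
    - {"hand": 0,"dx": 26.5,"dy": -30,"dz": 0,"yaw": 0}
  newtons: 20

```text
t: 1.43
tool_pos: [0.2369, -0.4294, 0.3035]
tcp_rot: [0.99, 0.141, 0.0, -0.0]
ft_force: [1.0, 0.9, 1.2]
width: 0.0385
```

servo_tool:
  targets:
    - {"hand": 0,"dx": 26.5,"dy": -30,"dz": 0,"yaw": 0}
    - {"hand": 0,"dx": 26.5,"dy": -30,"dz": 0,"yaw": 0}
    - {"hand": 0,"dx": 26.5,"dy": -30,"dz": 0,"yaw": 0}
    - {"hand": 0,"dx": 26.5,"dy": -30,"dz": 0,"yaw": 0}
    - {"hand": 0,"dx": 26.5,"dy": -30,"dz": 0,"yaw": 0}
    - {"hand": 0,"dx": 26.5,"dy": -30,"dz": 0,"yaw": 0}
    - {"hand": 0,"dx": 26.5,"dy": -30,"dz": 0,"yaw": 0}
    - {"hand": 0,"dx": 26.5,"dy": -30,"dz": 0,"yaw": 0}
    - {"hand": 0,"dx": 26.5,"dy": -30,"dz": 0,"yaw": 0}
    - {"hand": 0,"dx": 26.5,"dy": -30,"dz": 0,"yaw": 0}
    - {"hand": 0,"dx": 26.5,"dy": -30,"dz": 0,"yaw": 0}
    - {"hand": 0,"dx": 26.5,"dy": -30,"dz": 0,"yaw": 0}

```text
t: 2.43
tool_pos: [0.4409, 0.0061, 0.3043]
tcp_rot: [0.99, 0.142, 0.001, 0.0]
ft_force: [0.4, -0.8, -1.1]
width: -0.0006
```

servo_tool:
  targets:
    - {"hand": 0,"dx": 26.5,"dy": -30,"dz": 0,"yaw": 0}
    - {"hand": 0,"dx": 26.5,"dy": -30,"dz": 0,"yaw": 0}
    - {"hand": 0,"dx": 26.5,"dy": -30,"dz": 0,"yaw": 0}
    - {"hand": 0,"dx": 0,"dy": 0,"dz": 8,"yaw": -6.8}
    - {"hand": 0,"dx": 0,"dy": 0,"dz": 8,"yaw": -6.8}
    - {"hand": 0,"dx": 0,"dy": 0,"dz": 8,"yaw": -6.8}
    - {"hand": 0,"dx": 0,"dy": 0,"dz": 8,"yaw": -6.8}
    - {"hand": 0,"dx": 0,"dy": 0,"dz": 8,"yaw": -6.8}
    - {"hand": 0,"dx": 0,"dy": 0,"dz": 8,"yaw": -6.8}
    - {"hand": 0,"dx": 0,"dy": 0,"dz": 8,"yaw": -6.8}
    - {"hand": 0,"dx": 0,"dy": 0,"dz": 0,"yaw": 0}

```text
t: 3.35
tool_pos: [0.4911, 0.1126, 0.246]
tcp_rot: [0.847, 0.531, -0.001, -0.001]
ft_force: [-1.0, -0.2, -0.5]
width: -0.0002
```

servo_tool:
  targets:
    - {"hand": 0,"dx": 0,"dy": 0,"dz": 18,"yaw": 0}
    - {"hand": 0,"dx": 0,"dy": 0,"dz": 18,"yaw": 0}
    - {"hand": 0,"dx": 0,"dy": 0,"dz": 18,"yaw": 0}
    - {"hand": 0,"dx": 0,"dy": 0,"dz": 18,"yaw": 0}
    - {"hand": 0,"dx": 4,"dy": 0,"dz": 0,"yaw": 0}
    - {"hand": 0,"dx": 4,"dy": 0,"dz": 0,"yaw": 0}
    - {"hand": 0,"dx": 0,"dy": 0,"dz": 0,"yaw": 0}

```text
t: 3.93
tool_pos: [0.4959, 0.1206, 0.1774]
tcp_rot: [0.849, 0.529, 0.001, 0.0]
ft_force: [-0.2, -0.9, 0.3]
width: -0.0001
```

servo_tool:
  targets:
    - {"hand": 0,"dx": 3,"dy": 0,"dz": 0,"yaw": 0}
    - {"hand": 0,"dx": 3,"dy": 0,"dz": 0,"yaw": 0}

```text
t: 4.1
tool_pos: [0.4985, 0.1255, 0.1776]
tcp_rot: [0.849, 0.529, 0.001, 0.001]
ft_force: [-1.5, -2.1, 1.5]
width: 0.0002
```

servo_tool:
  targets:
    - {"hand": 0,"dx": 7,"dy": -1.2,"dz": 0,"yaw": 5}
    - {"hand": 0,"dx": 7,"dy": -1.2,"dz": 0,"yaw": 5}
    - {"hand": 0,"dx": 7,"dy": -1.2,"dz": 0,"yaw": 5}
    - {"hand": 0,"dx": 7,"dy": -1.2,"dz": 0,"yaw": 5}
    - {"hand": 0,"dx": 7,"dy": -1.2,"dz": 0,"yaw": 5}
    - {"hand": 0,"dx": 7,"dy": -1.2,"dz": 0,"yaw": 5}
    - {"hand": 0,"dx": 7,"dy": -1.2,"dz": 0,"yaw": 5}
    - {"hand": 0,"dx": 7,"dy": -1.2,"dz": 0,"yaw": 5}
    - {"hand": 0,"dx": 7,"dy": -1.2,"dz": 0,"yaw": 5}
    - {"hand": 0,"dx": 7,"dy": -1.2,"dz": 0,"yaw": 5}
    - {"hand": 0,"dx": 7,"dy": -1.2,"dz": 0,"yaw": 5}
    - {"hand": 0,"dx": 7,"dy": -1.2,"dz": 0,"yaw": 5}

```text
t: 5.1
tool_pos: [0.5544, 0.1842, 0.1768]
tcp_rot: [0.999, 0.032, -0.0, 0.0]
ft_force: [-2.3, -0.6, 1.8]
width: -0.0002
```

servo_tool:
  targets:
    - {"hand": 0,"dx": 5.6,"dy": -1,"dz": 0,"yaw": 4}
    - {"hand": 0,"dx": 5.6,"dy": -1,"dz": 0,"yaw": 4}
    - {"hand": 0,"dx": 5.6,"dy": -1,"dz": 0,"yaw": 4}
    - {"hand": 0,"dx": 1.4,"dy": -0.3,"dz": 0,"yaw": 1}
    - {"hand": 0,"dx": 1.4,"dy": -0.3,"dz": 0,"yaw": 1}

```text
t: 5.52
tool_pos: [0.5722, 0.1874, 0.1765]
tcp_rot: [0.996, -0.088, -0.003, 0.0]
ft_force: [-14.9, -0.3, 6.4]
width: 0.0002
```

servo_tool:
  targets:
    - {"hand": 0,"dx": 0.7,"dy": -0.1,"dz": 0,"yaw": 0.5}
    - {"hand": 0,"dx": 0.7,"dy": -0.1,"dz": 0,"yaw": 0.5}

```text
t: 5.68
tool_pos: [0.5725, 0.1876, 0.1765]
tcp_rot: [0.995, -0.096, -0.004, 0.001]
ft_force: [-18.6, -1.3, 6.9]
width: 0.0001
```

servo_tool:
  targets:
    - {"hand": 0,"dx": -10,"dy": 0,"dz": 0,"yaw": 0}
    - {"hand": 0,"dx": -15,"dy": 0,"dz": 0,"yaw": 0}
    - {"hand": 0,"dx": 0,"dy": 0,"dz": -35,"yaw": 0}
    - {"hand": 0,"dx": 0,"dy": 0,"dz": -35,"yaw": 0}
    - {"hand": 0,"dx": 0,"dy": 0,"dz": -40,"yaw": 0}
    - {"hand": 45,"dx": -30,"dy": 0,"dz": 0,"yaw": 0}
    - {"hand": 45,"dx": -30,"dy": 0,"dz": 0,"yaw": 0}

```text
t: 6.27
tool_pos: [0.4929, 0.2037, 0.2905]
tcp_rot: [0.995, -0.097, 0.004, -0.002]
ft_force: [-0.6, 0.2, -0.6]
width: 0.0231
```

Run:
```python
from h import *
np.set_printoptions(precision=4,suppress=True)
print(bot.get_state()["tool_pos"])
for n in("top","side"):
  GG=[];
  for i in range(3):
    im,d=eyes.camera(n); C=cloud(n,d)
    y=hsvmask(im,(25,120,90),(35,255,255))&(C[...,2]>.09)&(C[...,2]<.14)
    P=C[y]; m=P.mean(0); w,V=np.linalg.eigh(np.cov((P-m)[:,:2].T)); a=V[:,1]; t=(P-m)[:,:2]@a
    print(n,"sleeve",y.sum(),m,np.degrees(np.arctan2(a[1],a[0])),m[:2]+a*t.min(),m[:2]+a*t.max())
    k=(C[...,2]>.186)&(C[...,2]<.21)&(np.hypot(C[...,0]-.635,C[...,1]+.025)<.03); P=C[k]
    dark=(im.max(-1)<70); 
    c=np.array(proj(n,[.625,-.027,.19])); v,u=np.mgrid[0:420,0:560]; dark&=np.hypot(u-c[0],v-c[1])<9
    print("grip",k.sum(),P.mean(0),"dark",dark.sum(),u[dark].mean(),v[dark].mean(),onplane(n,u[dark].mean(),v[dark].mean(),.188))
  x,yy=int(c[0]),int(c[1]); cv2.imwrite(f"pics/g_{n}.png",cv2.resize(im[yy-60:yy+50,x-90:x+50],None,fx=5,fy=5,interpolation=cv2.INTER_CUBIC))
```

```text
[0.4929 0.2037 0.2905]
top sleeve 106 [0.5883 0.1732 0.1167] 78.64312165393288 [0.5821 0.1422] [0.5945 0.2041]
grip 57 [ 0.6238 -0.026   0.1938] dark 130 279.8 176.53076923076924 [ 0.622  -0.0257  0.188 ]
top sleeve 114 [0.5878 0.1725 0.1167] 77.97800298527463 [0.5813 0.142 ] [0.5945 0.2041]
grip 57 [ 0.6239 -0.026   0.1934] dark 130 279.8 176.53076923076924 [ 0.622  -0.0257  0.188 ]
top sleeve 111 [0.588  0.1728 0.1165] 78.20648306103044 [0.5816 0.1421] [0.5947 0.2045]
grip 56 [ 0.6238 -0.0263  0.1932] dark 130 279.8 176.53076923076924 [ 0.622  -0.0257  0.188 ]
side sleeve 49 [0.5888 0.1701 0.1157] 78.0078803697988 [0.5826 0.1408] [0.596  0.2038]
grip 37 [ 0.6267 -0.0272  0.1921] dark 90 316.0888888888889 211.5888888888889 [ 0.6237 -0.0375  0.188 ]
side sleeve 47 [0.589  0.1707 0.1157] 78.28146061485631 [0.5827 0.1403] [0.595 0.2  ]
grip 36 [ 0.627  -0.027   0.1921] dark 89 316.08988764044943 211.65168539325842 [ 0.6237 -0.0377  0.188 ]
side sleeve 46 [0.5888 0.1693 0.1158] 77.86505259988424 [0.5826 0.1408] [0.5957 0.2014]
grip 35 [ 0.6267 -0.0264  0.1918] dark 89 316.08988764044943 211.65168539325842 [ 0.6237 -0.0377  0.188 ]
```

View pics/g_top.png

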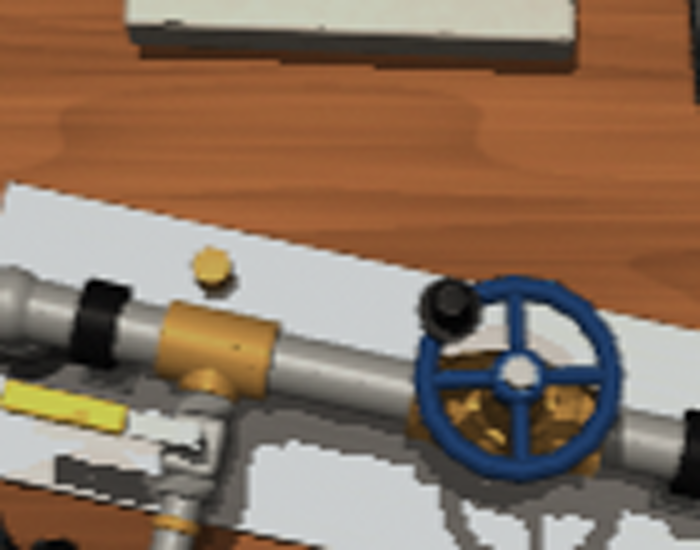

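Lever angle is 78.1°, against a station +y direction of 77.9°, so the vent is at its stop. Grip top is at about (0.6254, -0.0262).

servo_tool:
  targets:
    - {"hand": 45,"dx": 24.9,"dy": 28.6,"dz": 0,"yaw": 0}
    - {"hand": 45,"dx": 24.9,"dy": 28.6,"dz": 0,"yaw": 0}
    - {"hand": 45,"dx": 24.9,"dy": 28.6,"dz": 0,"yaw": 0}
    - {"hand": 45,"dx": 24.9,"dy": 28.6,"dz": 0,"yaw": 0}
    - {"hand": 45,"dx": 24.9,"dy": 28.6,"dz": 0,"yaw": 0}
    - {"hand": 45,"dx": 24.9,"dy": 28.6,"dz": 0,"yaw": 0}
    - {"hand": 45,"dx": 24.9,"dy": 28.6,"dz": 0,"yaw": 0}

```text
t: 7.15
tool_pos: [0.6257, -0.0291, 0.2851]
tcp_rot: [0.995, -0.097, -0.0, 0.0]
ft_force: [0.4, 0.7, 0.6]
width: 0.0447
```

servo_tool:
  targets:
    - {"hand": 42,"dx": 0,"dy": 0,"dz": 0,"yaw": -6.6}
    - {"hand": 42,"dx": 0,"dy": 0,"dz": 0,"yaw": -6.6}
    - {"hand": 42,"dx": 0,"dy": 0,"dz": 0,"yaw": -6.6}
    - {"hand": 42,"dx": 0,"dy": 0,"dz": 0,"yaw": -6.6}
    - {"hand": 42,"dx": 0,"dy": 0,"dz": 0,"yaw": -6.6}
    - {"hand": 42,"dx": 0,"dy": 0,"dz": 0,"yaw": -6.6}
    - {"hand": 42,"dx": 0,"dy": 0,"dz": 0,"yaw": -6.6}
    - {"hand": 42,"dx": 0,"dy": 0,"dz": 0,"yaw": -6.6}
    - {"hand": 42,"dx": 0,"dy": 0,"dz": 0,"yaw": -6.6}
    - {"hand": 42,"dx": 0,"dy": 0,"dz": 0,"yaw": -6.6}
    - {"hand": 42,"dx": 0,"dy": 0,"dz": 0,"yaw": -6.6}
    - {"hand": 42,"dx": 0,"dy": 0,"dz": 0,"yaw": 0}

```text
t: 8.15
tool_pos: [0.6251, -0.0273, 0.2851]
tcp_rot: [0.858, 0.513, -0.0, -0.0]
ft_force: [-0.3, 0.1, 0.2]
width: 0.0419
```

servo_tool:
  targets:
    - {"hand": 42,"dx": 1,"dy": -0.3,"dz": 11,"yaw": 0}
    - {"hand": 42,"dx": 0,"dy": 0,"dz": 11,"yaw": 0}
    - {"hand": 42,"dx": 0,"dy": 0,"dz": 11,"yaw": 0}
    - {"hand": 42,"dx": 0,"dy": 0,"dz": 0,"yaw": 0}
  newtons: 12

```text
t: 8.48
tool_pos: [0.6238, -0.0256, 0.2481]
tcp_rot: [0.86, 0.511, -0.003, -0.002]
ft_force: [0.3, -1.1, -1.4]
width: 0.0418
```

servo_tool:
  targets:
    - {"hand": 42,"dx": 0,"dy": 0,"dz": -3,"yaw": 0}
    - {"hand": 15,"dx": 0,"dy": 0,"dz": 0,"yaw": 0}
    - {"hand": 15,"dx": 0,"dy": 0,"dz": 0,"yaw": 0}
    - {"hand": 15,"dx": 0,"dy": 0,"dz": 0,"yaw": 0}
    - {"hand": 15,"dx": 0,"dy": 0,"dz": 0,"yaw": 0}
    - {"hand": 15,"dx": 0,"dy": 0,"dz": 0,"yaw": 0}
  newtons: 12

```text
t: 8.98
tool_pos: [0.6249, -0.0255, 0.2569]
tcp_rot: [0.859, 0.511, 0.001, 0.001]
ft_force: [1.0, -0.0, 1.7]
width: 0.0191
```

Run:
```python
from h import *
np.set_printoptions(precision=4,suppress=True)
im,d=eyes.camera("side"); cv2.imwrite("pics/s2.png",cv2.resize(im[150:270,240:400],None,fx=5,fy=5,interpolation=cv2.INTER_CUBIC))
s=bot.get_state(); print(s["t"],s["tool_pos"],s["tcp_rot"],s["ft_force"],s["torque"],s["width"],s["joint_pos"])
```

```text
9.0333 [ 0.625  -0.0255  0.2568] [0.8593 0.5115 0.0009 0.0005] [2.3068 0.6787 2.7985] [ 0.1245 -0.24    0.0422] 0.019307888064900837 [-0.0952  0.154   1.2458  0.0003  1.7397  0.4018]
```

View pics/s2.png

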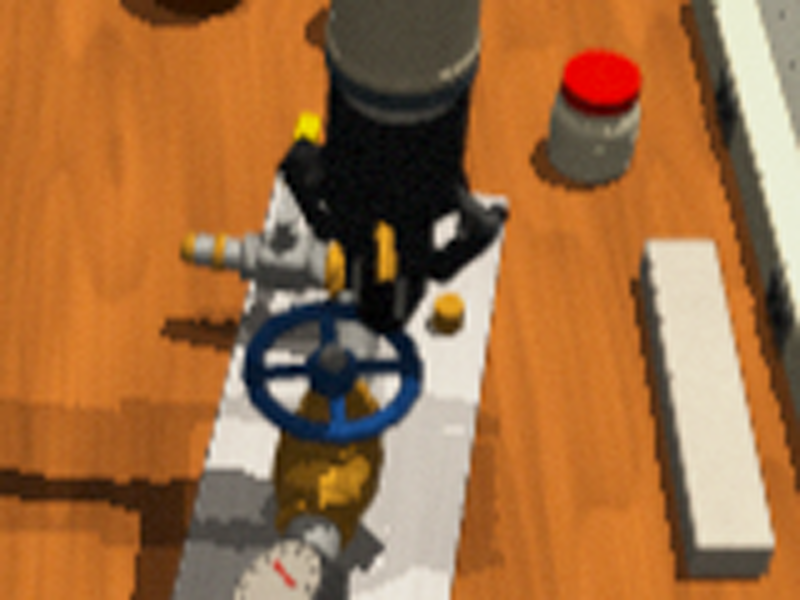

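The fingers hold the grip, at about (385,300) in this crop, and the wheel looks undisturbed. The hold is shallow, so I'll go 4 mm deeper and regrip.

servo_tool:
  targets:
    - {"hand": 30,"dx": 0,"dy": 0,"dz": 0,"yaw": 0}
    - {"hand": 30,"dx": 0,"dy": 0,"dz": 0,"yaw": 0}
    - {"hand": 30,"dx": 0,"dy": 0,"dz": 2,"yaw": 0}
    - {"hand": 30,"dx": 0,"dy": 0,"dz": 2,"yaw": 0}
    - {"hand": 15,"dx": 0,"dy": 0,"dz": 0,"yaw": 0}
    - {"hand": 15,"dx": 0,"dy": 0,"dz": 0,"yaw": 0}
    - {"hand": 15,"dx": 0,"dy": 0,"dz": 0,"yaw": 0}
    - {"hand": 15,"dx": 0,"dy": 0,"dz": 0,"yaw": 0}
    - {"hand": 15,"dx": 0,"dy": 0,"dz": 0,"yaw": 0}
  newtons: 12

```text
t: 9.78
tool_pos: [0.6245, -0.0259, 0.2513]
tcp_rot: [0.859, 0.511, -0.001, -0.0]
ft_force: [0.4, -2.3, -2.1]
width: 0.0195
```

```bash
cat > st.py <<'E'
from h import *
import sys
np.set_printoptions(precision=4,suppress=True)
CX=np.array([.5938,-.0605])
s=bot.get_state(); p=s["tool_pos"]; q=s["tcp_rot"]; h=2*np.degrees(np.arctan2(q[1],q[0])); r=p[:2]-CX; ph=np.arctan2(r[1],r[0])
f=s["ft_force"]; u=np.array([np.cos(ph),np.sin(ph)]); t=np.array([-u[1],u[0]])
print("t",s["t"],p,"head",round(h,1),"phase",round(np.degrees(ph),1),"r",round(np.hypot(*r)*1e3,1),"f",f,"Frad",round(f[:2]@u,1),"Ftan",round(f[:2]@t,1),"w",s["width"])
E
python3 st.py
```

```text
t 9.7833 [ 0.6245 -0.0259  0.2513] head 61.5 phase 48.5 r 46.3 f [ 0.3788 -2.3312 -2.1308] Frad -1.5 Ftan -1.8 w 0.019507823665162065
```

```bash
cat > plan.py <<'E'
# plan.py ph0 step n heading [yawfollow] [hand]
import numpy as np,sys,json
ph0,st,n,h=map(float,sys.argv[1:5]); yf=len(sys.argv)>5 and sys.argv[5]=="1"
R=47.; acc=np.zeros(2); rows=[]; pos0=R*np.array([np.cos(np.radians(ph0)),np.sin(np.radians(ph0))]); cur=pos0.copy(); z=0;zt=0
for i in range(int(n)):
    a=np.radians(ph0+st*(i+1)); tgt=R*np.array([np.cos(a),np.sin(a)]); D=tgt-cur; H=np.radians(h)
    X=np.array([np.cos(H),np.sin(H)]);Y=np.array([np.sin(H),-np.cos(H)])
    dx,dy=round(D@X,1),round(D@Y,1); cur=cur+dx*X+dy*Y; zt-=6*st/360; dz=round(zt-z,1); z+=dz
    rows.append(dict(hand=15,dx=dx,dy=dy,dz=dz,yaw=-st if yf else 0)); 
    if yf: h+=st
print(json.dumps(rows)); print("end phase",ph0+st*n,"heading",h)
E
python3 plan.py 48 5 6 61.5; python3 plan.py 78 8 12 61.5
```

```text
[{"hand": 15, "dx": 0.8, "dy": -4.0, "dz": -0.1, "yaw": 0}, {"hand": 15, "dx": 0.4, "dy": -4.1, "dz": -0.1, "yaw": 0}, {"hand": 15, "dx": 0.1, "dy": -4.1, "dz": -0.0, "yaw": 0}, {"hand": 15, "dx": -0.3, "dy": -4.1, "dz": -0.1, "yaw": 0}, {"hand": 15, "dx": -0.6, "dy": -4.0, "dz": -0.1, "yaw": 0}, {"hand": 15, "dx": -1.0, "dy": -4.0, "dz": -0.1, "yaw": 0}]
end phase 78.0 heading 61.5
[{"hand": 15, "dx": -2.3, "dy": -6.1, "dz": -0.1, "yaw": 0}, {"hand": 15, "dx": -3.1, "dy": -5.8, "dz": -0.2, "yaw": 0}, {"hand": 15, "dx": -3.9, "dy": -5.3, "dz": -0.1, "yaw": 0}, {"hand": 15, "dx": -4.6, "dy": -4.7, "dz": -0.1, "yaw": 0}, {"hand": 15, "dx": -5.2, "dy": -3.9, "dz": -0.2, "yaw": 0}, {"hand": 15, "dx": -5.7, "dy": -3.3, "dz": -0.1, "yaw": 0}, {"hand": 15, "dx": -6.1, "dy": -2.4, "dz": -0.1, "yaw": 0}, {"hand": 15, "dx": -6.4, "dy": -1.5, "dz": -0.2, "yaw": 0}, {"hand": 15, "dx": -6.5, "dy": -0.6, "dz": -0.1, "yaw": 0}, {"hand": 15, "dx": -6.6, "dy": 0.3, "dz": -0.1, "yaw": 0}, {"hand": 15, "dx": -6.4, "dy": 1.1, "dz": -0.2, "yaw": 0}, {"hand": 15, "dx": -6.3, "dy": 2.1, "dz": -0.1, "yaw": 0}]
end phase 174.0 heading 61.5
```

servo_tool:
  targets:
    - {"hand": 15,"dx": 0.8,"dy": -4.0,"dz": -0.1,"yaw": 0}
    - {"hand": 15,"dx": 0.4,"dy": -4.1,"dz": -0.1,"yaw": 0}
    - {"hand": 15,"dx": 0.1,"dy": -4.1,"dz": 0,"yaw": 0}
    - {"hand": 15,"dx": -0.3,"dy": -4.1,"dz": -0.1,"yaw": 0}
    - {"hand": 15,"dx": -0.6,"dy": -4.0,"dz": -0.1,"yaw": 0}
    - {"hand": 15,"dx": -1.0,"dy": -4.0,"dz": -0.1,"yaw": 0}

```text
t: 10.28
tool_pos: [0.6025, -0.0146, 0.252]
tcp_rot: [0.859, 0.511, -0.0, 0.0]
ft_force: [2.8, -5.2, -5.4]
width: 0.0193
```

```bash
python3 st.py
```

```text
t 10.2833 [ 0.6025 -0.0146  0.252 ] head 61.5 phase 79.3 r 46.7 f [ 2.7934 -5.151  -5.4495] Frad -4.5 Ftan -3.7 w 0.019304032077787924
```

servo_tool:
  targets:
    - {"hand": 15,"dx": -2.3,"dy": -6.1,"dz": -0.1,"yaw": 0}
    - {"hand": 15,"dx": -3.1,"dy": -5.8,"dz": -0.1,"yaw": 0}
    - {"hand": 15,"dx": -3.9,"dy": -5.3,"dz": -0.1,"yaw": 0}
    - {"hand": 15,"dx": -4.6,"dy": -4.7,"dz": -0.1,"yaw": 0}
    - {"hand": 15,"dx": -5.2,"dy": -3.9,"dz": -0.1,"yaw": 0}
    - {"hand": 15,"dx": -5.7,"dy": -3.3,"dz": -0.1,"yaw": 0}
    - {"hand": 15,"dx": -6.1,"dy": -2.4,"dz": -0.1,"yaw": 0}
    - {"hand": 15,"dx": -6.4,"dy": -1.5,"dz": -0.1,"yaw": 0}
    - {"hand": 15,"dx": -6.5,"dy": -0.6,"dz": -0.1,"yaw": 0}
    - {"hand": 15,"dx": -6.6,"dy": 0.3,"dz": -0.1,"yaw": 0}
    - {"hand": 15,"dx": -6.4,"dy": 1.1,"dz": -0.1,"yaw": 0}
    - {"hand": 15,"dx": -6.3,"dy": 2.1,"dz": -0.1,"yaw": 0}

```text
t: 11.28
tool_pos: [0.5463, -0.0538, 0.2533]
tcp_rot: [0.859, 0.512, 0.001, -0.001]
ft_force: [4.8, 3.5, -5.4]
width: 0.0193
```

```bash
python3 st.py;  python3 plan.py 174 8 12 61.5;python3 plan.py 270 8 12 61.5
```

```text
t 11.2833 [ 0.5463 -0.0538  0.2533] head 61.7 phase 172.0 r 48.0 f [ 4.7805  3.4923 -5.4262] Frad -4.2 Ftan -4.1 w 0.019325501637118204
[{"hand": 15, "dx": -5.9, "dy": 2.9, "dz": -0.1, "yaw": 0}, {"hand": 15, "dx": -5.4, "dy": 3.7, "dz": -0.2, "yaw": 0}, {"hand": 15, "dx": -4.8, "dy": 4.5, "dz": -0.1, "yaw": 0}, {"hand": 15, "dx": -4.2, "dy": 5.0, "dz": -0.1, "yaw": 0}, {"hand": 15, "dx": -3.4, "dy": 5.6, "dz": -0.2, "yaw": 0}, {"hand": 15, "dx": -2.6, "dy": 6.0, "dz": -0.1, "yaw": 0}, {"hand": 15, "dx": -1.8, "dy": 6.4, "dz": -0.1, "yaw": 0}, {"hand": 15, "dx": -0.8, "dy": 6.5, "dz": -0.2, "yaw": 0}, {"hand": 15, "dx": 0.0, "dy": 6.5, "dz": -0.1, "yaw": 0}, {"hand": 15, "dx": 1.0, "dy": 6.5, "dz": -0.1, "yaw": 0}, {"hand": 15, "dx": 1.9, "dy": 6.3, "dz": -0.2, "yaw": 0}, {"hand": 15, "dx": 2.7, "dy": 5.9, "dz": -0.1, "yaw": 0}]
end phase 270.0 heading 61.5
[{"hand": 15, "dx": 3.5, "dy": 5.5, "dz": -0.1, "yaw": 0}, {"hand": 15, "dx": 4.3, "dy": 5.0, "dz": -0.2, "yaw": 0}, {"hand": 15, "dx": 4.9, "dy": 4.4, "dz": -0.1, "yaw": 0}, {"hand": 15, "dx": 5.5, "dy": 3.6, "dz": -0.1, "yaw": 0}, {"hand": 15, "dx": 5.9, "dy": 2.8, "dz": -0.2, "yaw": 0}, {"hand": 15, "dx": 6.2, "dy": 2.0, "dz": -0.1, "yaw": 0}, {"hand": 15, "dx": 6.5, "dy": 1.1, "dz": -0.1, "yaw": 0}, {"hand": 15, "dx": 6.6, "dy": 0.1, "dz": -0.2, "yaw": 0}, {"hand": 15, "dx": 6.5, "dy": -0.7, "dz": -0.1, "yaw": 0}, {"hand": 15, "dx": 6.3, "dy": -1.7, "dz": -0.1, "yaw": 0}, {"hand": 15, "dx": 6.1, "dy": -2.5, "dz": -0.2, "yaw": 0}, {"hand": 15, "dx": 5.6, "dy": -3.3, "dz": -0.1, "yaw": 0}]
end phase 366.0 heading 61.5
```

servo_tool:
  targets:
    - {"hand": 15,"dx": -5.9,"dy": 2.9,"dz": -0.1,"yaw": 0}
    - {"hand": 15,"dx": -5.4,"dy": 3.7,"dz": -0.1,"yaw": 0}
    - {"hand": 15,"dx": -4.8,"dy": 4.5,"dz": -0.1,"yaw": 0}
    - {"hand": 15,"dx": -4.2,"dy": 5.0,"dz": -0.1,"yaw": 0}
    - {"hand": 15,"dx": -3.4,"dy": 5.6,"dz": -0.1,"yaw": 0}
    - {"hand": 15,"dx": -2.6,"dy": 6.0,"dz": -0.1,"yaw": 0}
    - {"hand": 15,"dx": -1.8,"dy": 6.4,"dz": -0.1,"yaw": 0}
    - {"hand": 15,"dx": -0.8,"dy": 6.5,"dz": -0.1,"yaw": 0}
    - {"hand": 15,"dx": 0.0,"dy": 6.5,"dz": -0.1,"yaw": 0}
    - {"hand": 15,"dx": 1.0,"dy": 6.5,"dz": -0.1,"yaw": 0}
    - {"hand": 15,"dx": 1.9,"dy": 6.3,"dz": -0.1,"yaw": 0}
    - {"hand": 15,"dx": 2.7,"dy": 5.9,"dz": -0.1,"yaw": 0}

```text
t: 12.28
tool_pos: [0.5935, -0.1079, 0.2547]
tcp_rot: [0.859, 0.511, -0.001, -0.0]
ft_force: [-4.3, 5.3, -2.1]
width: 0.0196
```

```bash
python3 st.py
```

```text
t 12.2833 [ 0.5935 -0.1079  0.2547] head 61.5 phase -90.4 r 47.4 f [-4.3265  5.3275 -2.0899] Frad -5.3 Ftan -4.4 w 0.019608912907768464
```

servo_tool:
  targets:
    - {"hand": 15,"dx": 3.5,"dy": 5.3,"dz": -0.1,"yaw": 0}
    - {"hand": 15,"dx": 4.2,"dy": 4.9,"dz": -0.2,"yaw": 0}
    - {"hand": 15,"dx": 4.8,"dy": 4.3,"dz": -0.1,"yaw": 0}
    - {"hand": 15,"dx": 5.4,"dy": 3.5,"dz": -0.1,"yaw": 0}
    - {"hand": 15,"dx": 5.9,"dy": 2.8,"dz": -0.2,"yaw": 0}
    - {"hand": 15,"dx": 6.2,"dy": 2.0,"dz": -0.1,"yaw": 0}
    - {"hand": 15,"dx": 6.5,"dy": 1.1,"dz": -0.1,"yaw": 0}
    - {"hand": 15,"dx": 6.6,"dy": 0.1,"dz": -0.1,"yaw": 0}
    - {"hand": 15,"dx": 6.5,"dy": -0.7,"dz": -0.1,"yaw": 0}
    - {"hand": 15,"dx": 6.3,"dy": -1.7,"dz": -0.1,"yaw": 0}
    - {"hand": 15,"dx": 6.1,"dy": -2.5,"dz": -0.2,"yaw": 0}
    - {"hand": 15,"dx": 5.6,"dy": -3.3,"dz": -0.1,"yaw": 0}

```text
t: 13.28
tool_pos: [0.6399, -0.0577, 0.2564]
tcp_rot: [0.86, 0.51, -0.001, 0.002]
ft_force: [-1.8, -5.4, -2.6]
width: 0.0194
```

```bash
python3 st.py;  python3 plan.py 366 8 12 61.5;python3 plan.py 462 8 12 61.5;python3 plan.py 558 8 12 61.5
```

```text
t 13.2833 [ 0.6399 -0.0577  0.2564] head 61.4 phase 3.5 r 46.2 f [-1.7999 -5.3621 -2.585 ] Frad -2.1 Ftan -5.2 w 0.01937493759659766
[{"hand": 15, "dx": 5.1, "dy": -4.1, "dz": -0.1, "yaw": 0}, {"hand": 15, "dx": 4.5, "dy": -4.7, "dz": -0.2, "yaw": 0}, {"hand": 15, "dx": 3.9, "dy": -5.4, "dz": -0.1, "yaw": 0}, {"hand": 15, "dx": 3.0, "dy": -5.8, "dz": -0.1, "yaw": 0}, {"hand": 15, "dx": 2.2, "dy": -6.2, "dz": -0.2, "yaw": 0}, {"hand": 15, "dx": 1.3, "dy": -6.4, "dz": -0.1, "yaw": 0}, {"hand": 15, "dx": 0.4, "dy": -6.5, "dz": -0.1, "yaw": 0}, {"hand": 15, "dx": -0.5, "dy": -6.6, "dz": -0.2, "yaw": 0}, {"hand": 15, "dx": -1.5, "dy": -6.4, "dz": -0.1, "yaw": 0}, {"hand": 15, "dx": -2.3, "dy": -6.1, "dz": -0.1, "yaw": 0}, {"hand": 15, "dx": -3.1, "dy": -5.8, "dz": -0.2, "yaw": 0}, {"hand": 15, "dx": -3.9, "dy": -5.3, "dz": -0.1, "yaw": 0}]
end phase 462.0 heading 61.5
[{"hand": 15, "dx": -4.6, "dy": -4.7, "dz": -0.1, "yaw": 0}, {"hand": 15, "dx": -5.2, "dy": -4.0, "dz": -0.2, "yaw": 0}, {"hand": 15, "dx": -5.7, "dy": -3.2, "dz": -0.1, "yaw": 0}, {"hand": 15, "dx": -6.1, "dy": -2.4, "dz": 
[... 550 characters left out ...]
: 5.1, "dz": -0.1, "yaw": 0}, {"hand": 15, "dx": -3.4, "dy": 5.6, "dz": -0.2, "yaw": 0}, {"hand": 15, "dx": -2.6, "dy": 6.0, "dz": -0.1, "yaw": 0}, {"hand": 15, "dx": -1.8, "dy": 6.3, "dz": -0.1, "yaw": 0}, {"hand": 15, "dx": -0.8, "dy": 6.5, "dz": -0.2, "yaw": 0}, {"hand": 15, "dx": 0.0, "dy": 6.5, "dz": -0.1, "yaw": 0}, {"hand": 15, "dx": 1.0, "dy": 6.5, "dz": -0.1, "yaw": 0}, {"hand": 15, "dx": 1.9, "dy": 6.3, "dz": -0.2, "yaw": 0}, {"hand": 15, "dx": 2.7, "dy": 6.0, "dz": -0.1, "yaw": 0}, {"hand": 15, "dx": 3.5, "dy": 5.5, "dz": -0.1, "yaw": 0}, {"hand": 15, "dx": 4.3, "dy": 5.0, "dz": -0.2, "yaw": 0}, {"hand": 15, "dx": 4.9, "dy": 4.3, "dz": -0.1, "yaw": 0}]
end phase 654.0 heading 61.5
```

servo_tool:
  targets:
    - {"hand": 15,"dx": 5.1,"dy": -4.1,"dz": -0.1,"yaw": 0}
    - {"hand": 15,"dx": 4.5,"dy": -4.7,"dz": -0.2,"yaw": 0}
    - {"hand": 15,"dx": 3.9,"dy": -5.4,"dz": -0.1,"yaw": 0}
    - {"hand": 15,"dx": 3.0,"dy": -5.8,"dz": -0.1,"yaw": 0}
    - {"hand": 15,"dx": 2.2,"dy": -6.2,"dz": -0.2,"yaw": 0}
    - {"hand": 15,"dx": 1.3,"dy": -6.4,"dz": -0.1,"yaw": 0}
    - {"hand": 15,"dx": 0.4,"dy": -6.5,"dz": -0.1,"yaw": 0}
    - {"hand": 15,"dx": -0.5,"dy": -6.6,"dz": -0.1,"yaw": 0}
    - {"hand": 15,"dx": -1.5,"dy": -6.4,"dz": -0.1,"yaw": 0}
    - {"hand": 15,"dx": -2.3,"dy": -6.1,"dz": -0.1,"yaw": 0}
    - {"hand": 15,"dx": -3.1,"dy": -5.8,"dz": -0.2,"yaw": 0}
    - {"hand": 15,"dx": -3.9,"dy": -5.3,"dz": -0.1,"yaw": 0}

```text
t: 14.28
tool_pos: [0.5826, -0.0143, 0.2579]
tcp_rot: [0.859, 0.512, 0.001, 0.001]
ft_force: [5.8, -5.2, -4.2]
width: 0.0193
```

servo_tool:
  targets:
    - {"hand": 15,"dx": -4.6,"dy": -4.7,"dz": -0.1,"yaw": 0}
    - {"hand": 15,"dx": -5.2,"dy": -4.0,"dz": -0.2,"yaw": 0}
    - {"hand": 15,"dx": -5.7,"dy": -3.2,"dz": -0.1,"yaw": 0}
    - {"hand": 15,"dx": -6.1,"dy": -2.4,"dz": -0.1,"yaw": 0}
    - {"hand": 15,"dx": -6.4,"dy": -1.5,"dz": -0.2,"yaw": 0}
    - {"hand": 15,"dx": -6.5,"dy": -0.7,"dz": -0.1,"yaw": 0}
    - {"hand": 15,"dx": -6.6,"dy": 0.3,"dz": -0.1,"yaw": 0}
    - {"hand": 15,"dx": -6.4,"dy": 1.2,"dz": -0.2,"yaw": 0}
    - {"hand": 15,"dx": -6.2,"dy": 2.1,"dz": -0.1,"yaw": 0}
    - {"hand": 15,"dx": -5.9,"dy": 2.9,"dz": -0.1,"yaw": 0}
    - {"hand": 15,"dx": -5.4,"dy": 3.7,"dz": -0.2,"yaw": 0}
    - {"hand": 15,"dx": -4.8,"dy": 4.5,"dz": -0.1,"yaw": 0}

```text
t: 15.28
tool_pos: [0.5474, -0.0731, 0.2594]
tcp_rot: [0.859, 0.513, 0.001, -0.002]
ft_force: [-0.0, 4.3, -2.1]
width: 0.0193
```

```bash
python3 st.py
```

```text
t 15.2833 [ 0.5474 -0.0731  0.2594] head 61.7 phase -164.8 r 48.1 f [-0.0255  4.2652 -2.124 ] Frad -1.1 Ftan -4.1 w 0.01930421546789974
```

servo_tool:
  targets:
    - {"hand": 15,"dx": -4.2,"dy": 5.1,"dz": -0.1,"yaw": 0}
    - {"hand": 15,"dx": -3.4,"dy": 5.6,"dz": -0.2,"yaw": 0}
    - {"hand": 15,"dx": -2.6,"dy": 6.0,"dz": -0.1,"yaw": 0}
    - {"hand": 15,"dx": -1.8,"dy": 6.3,"dz": -0.1,"yaw": 0}
    - {"hand": 15,"dx": -0.8,"dy": 6.5,"dz": -0.2,"yaw": 0}
    - {"hand": 15,"dx": 0.0,"dy": 6.5,"dz": -0.1,"yaw": 0}
    - {"hand": 15,"dx": 1.0,"dy": 6.5,"dz": -0.1,"yaw": 0}
    - {"hand": 15,"dx": 1.9,"dy": 6.3,"dz": -0.2,"yaw": 0}
    - {"hand": 15,"dx": 2.7,"dy": 6.0,"dz": -0.1,"yaw": 0}
    - {"hand": 15,"dx": 3.5,"dy": 5.5,"dz": -0.1,"yaw": 0}
    - {"hand": 15,"dx": 4.3,"dy": 5.0,"dz": -0.1,"yaw": 0}
    - {"hand": 15,"dx": 4.9,"dy": 4.3,"dz": -0.1,"yaw": 0}

```text
t: 16.28
tool_pos: [0.6117, -0.1041, 0.2608]
tcp_rot: [0.86, 0.511, -0.001, -0.0]
ft_force: [-5.8, 3.6, -0.1]
width: 0.0198
```

```bash
python3 st.py; python3 plan.py 654 4 7 61.5;  python3 plan.py 682 2 12 61.5 1
```

```text
t 16.2833 [ 0.6117 -0.1041  0.2608] head 61.5 phase -67.6 r 47.2 f [-5.7794  3.5645 -0.1048] Frad -5.5 Ftan -4.0 w 0.019785197586813415
[{"hand": 15, "dx": 2.7, "dy": 1.9, "dz": -0.1, "yaw": 0}, {"hand": 15, "dx": 2.8, "dy": 1.7, "dz": -0.0, "yaw": 0}, {"hand": 15, "dx": 2.9, "dy": 1.5, "dz": -0.1, "yaw": 0}, {"hand": 15, "dx": 3.0, "dy": 1.3, "dz": -0.1, "yaw": 0}, {"hand": 15, "dx": 3.1, "dy": 1.1, "dz": -0.0, "yaw": 0}, {"hand": 15, "dx": 3.1, "dy": 0.9, "dz": -0.1, "yaw": 0}, {"hand": 15, "dx": 3.3, "dy": 0.7, "dz": -0.1, "yaw": 0}]
end phase 682.0 heading 61.5
[{"hand": 15, "dx": 1.6, "dy": 0.2, "dz": -0.0, "yaw": -2.0}, {"hand": 15, "dx": 1.6, "dy": 0.3, "dz": -0.1, "yaw": -2.0}, {"hand": 15, "dx": 1.7, "dy": 0.2, "dz": 0.0, "yaw": -2.0}, {"hand": 15, "dx": 1.6, "dy": 0.3, "dz": -0.0, "yaw": -2.0}, {"hand": 15, "dx": 1.6, "dy": 0.2, "dz": -0.1, "yaw": -2.0}, {"hand": 15, "dx": 1.6, "dy": 0.3, "dz": 0.0, "yaw": -2.0}, {"hand": 15, "dx": 1.7, "dy": 0.2, "dz": -0.0, "yaw": -2.0}, {"hand": 15, "dx": 1.6, "dy": 0.2, "dz": -0.1, "yaw": -2.0}, {"hand": 15, "dx": 1.6, "dy": 0.3, "dz": 0.0, "yaw": -2.0}, {"hand": 15, "dx": 1.6, "dy": 0.2, "dz": -0.0, "yaw": -2.0}, {"hand": 15, "dx": 1.6, "dy": 0.3, "dz": -0.1, "yaw": -2.0}, {"hand": 15, "dx": 1.7, "dy": 0.2, "dz": 0.0, "yaw": -2.0}]
end phase 706.0 heading 85.5
```

servo_tool:
  targets:
    - {"hand": 15,"dx": 2.7,"dy": 1.9,"dz": -0.1,"yaw": 1}
    - {"hand": 15,"dx": 2.8,"dy": 1.7,"dz": 0,"yaw": 1}
    - {"hand": 15,"dx": 2.9,"dy": 1.5,"dz": -0.1,"yaw": 1}
    - {"hand": 15,"dx": 3.0,"dy": 1.3,"dz": -0.1,"yaw": 1}
    - {"hand": 15,"dx": 3.1,"dy": 1.1,"dz": 0,"yaw": 1}
    - {"hand": 15,"dx": 3.1,"dy": 0.8,"dz": -0.1,"yaw": 1}
    - {"hand": 15,"dx": 3.3,"dy": 0.5,"dz": -0.1,"yaw": 1}
    - {"hand": 15,"dx": 0,"dy": 0,"dz": 0,"yaw": 0}

```text
t: 16.95
tool_pos: [0.6299, -0.0903, 0.2612]
tcp_rot: [0.889, 0.457, -0.001, -0.0]
ft_force: [-6.8, 2.2, 1.0]
width: 0.0196
```

```bash
python3 st.py
```

```text
t 16.95 [ 0.6299 -0.0903  0.2612] head 54.4 phase -39.5 r 46.8 f [-6.7611  2.2477  1.0122] Frad -6.6 Ftan -2.6 w 0.019577719673930714
```

servo_tool:
  targets:
    - {"hand": 15,"dx": 2,"dy": -0.2,"dz": 0,"yaw": -2.4}
    - {"hand": 15,"dx": 2,"dy": -0.2,"dz": -0.1,"yaw": -2.4}
    - {"hand": 15,"dx": 2,"dy": -0.2,"dz": 0,"yaw": -2.4}
    - {"hand": 15,"dx": 2,"dy": 0,"dz": -0.1,"yaw": -2.4}
    - {"hand": 15,"dx": 0,"dy": 0,"dz": 0,"yaw": 0}

```text
t: 17.37
tool_pos: [0.634, -0.084, 0.2616]
tcp_rot: [0.848, 0.531, -0.001, 0.001]
ft_force: [-5.1, -0.9, -0.3]
width: 0.0197
```

```bash
python3 st.py
```

```text
t 17.3667 [ 0.634  -0.084   0.2616] head 64.1 phase -30.3 r 46.6 f [-5.0741 -0.8739 -0.3282] Frad -3.9 Ftan -3.3 w 0.019660767316422058
```

servo_tool:
  targets:
    - {"hand": 15,"dx": 2,"dy": 0.1,"dz": 0,"yaw": -2.4}
    - {"hand": 15,"dx": 2,"dy": 0,"dz": -0.1,"yaw": -2.4}
    - {"hand": 15,"dx": 0,"dy": 0,"dz": 0,"yaw": 0}

```text
t: 17.62
tool_pos: [0.6359, -0.0804, 0.2618]
tcp_rot: [0.825, 0.565, -0.0, 0.001]
ft_force: [-2.3, -2.1, 1.3]
width: 0.0194
```

```bash
python3 st.py
```

```text
t 17.6167 [ 0.6359 -0.0804  0.2618] head 68.9 phase -25.2 r 46.6 f [-2.3002 -2.0854  1.2744] Frad -1.2 Ftan -2.9 w 0.01937934439784243
```

servo_tool:
  targets:
    - {"hand": 15,"dx": 2,"dy": 0.1,"dz": 0,"yaw": -2.4}
    - {"hand": 15,"dx": 2,"dy": 0.1,"dz": -0.1,"yaw": -2.4}
    - {"hand": 15,"dx": 0,"dy": 0,"dz": 0,"yaw": 0}

```text
t: 17.87
tool_pos: [0.6375, -0.0765, 0.262]
tcp_rot: [0.801, 0.599, 0.0, 0.001]
ft_force: [-1.5, -1.9, -0.4]
width: 0.0197
```

servo_tool:
  targets:
    - {"hand": 15,"dx": 2,"dy": 0.1,"dz": 0,"yaw": -2.4}
    - {"hand": 15,"dx": 2,"dy": 0.1,"dz": -0.1,"yaw": -2.4}
    - {"hand": 15,"dx": 0,"dy": 0,"dz": 0,"yaw": 0}

```text
t: 18.12
tool_pos: [0.6389, -0.0725, 0.2622]
tcp_rot: [0.775, 0.632, 0.0, 0.001]
ft_force: [-1.0, -1.9, 0.3]
width: 0.0195
```

servo_tool:
  targets:
    - {"hand": 15,"dx": 2,"dy": 0.1,"dz": 0,"yaw": -2.4}
    - {"hand": 15,"dx": 2,"dy": 0.1,"dz": -0.1,"yaw": -2.4}
    - {"hand": 15,"dx": 0,"dy": 0,"dz": 0,"yaw": 0}

```text
t: 18.37
tool_pos: [0.6398, -0.0685, 0.2623]
tcp_rot: [0.748, 0.664, 0.0, 0.001]
ft_force: [0.6, -2.0, 0.5]
width: 0.0193
```

servo_tool:
  targets:
    - {"hand": 15,"dx": 2,"dy": 0.2,"dz": 0,"yaw": -2.4}
    - {"hand": 15,"dx": 2,"dy": 0.1,"dz": -0.1,"yaw": -2.4}
    - {"hand": 15,"dx": 0,"dy": 0,"dz": 0,"yaw": 0}

```text
t: 18.62
tool_pos: [0.6405, -0.0643, 0.2624]
tcp_rot: [0.719, 0.695, 0.0, 0.001]
ft_force: [1.3, -1.9, 0.3]
width: 0.0195
```

servo_tool:
  targets:
    - {"hand": 15,"dx": 2,"dy": 0.2,"dz": 0,"yaw": -2.4}
    - {"hand": 15,"dx": 2,"dy": 0.2,"dz": -0.1,"yaw": -2.4}
    - {"hand": 15,"dx": 0,"dy": 0,"dz": 0,"yaw": 0}

```text
t: 18.87
tool_pos: [0.6408, -0.0602, 0.2625]
tcp_rot: [0.69, 0.724, 0.0, 0.001]
ft_force: [2.3, -2.2, 0.9]
width: 0.0196
```

servo_tool:
  targets:
    - {"hand": 15,"dx": 2,"dy": 0.3,"dz": 0,"yaw": -2.4}
    - {"hand": 15,"dx": 2,"dy": 0.2,"dz": -0.1,"yaw": -2.4}
    - {"hand": 15,"dx": 0,"dy": 0,"dz": 0,"yaw": 0}

```text
t: 19.12
tool_pos: [0.6409, -0.0561, 0.2625]
tcp_rot: [0.659, 0.752, 0.0, 0.0]
ft_force: [1.7, -2.0, 0.4]
width: 0.0194
```

servo_tool:
  targets:
    - {"hand": 15,"dx": 2,"dy": 0.2,"dz": 0,"yaw": -2.4}
    - {"hand": 15,"dx": 2,"dy": 0.2,"dz": -0.1,"yaw": -2.4}
    - {"hand": 15,"dx": 0,"dy": 0,"dz": 0,"yaw": 0}

```text
t: 19.37
tool_pos: [0.6405, -0.052, 0.2625]
tcp_rot: [0.627, 0.779, 0.0, 0.0]
ft_force: [1.9, -2.2, 0.9]
width: 0.0189
```

servo_tool:
  targets:
    - {"hand": 15,"dx": 2,"dy": 0.2,"dz": 0,"yaw": -2.4}
    - {"hand": 15,"dx": 2,"dy": 0.2,"dz": -0.1,"yaw": -2.4}
    - {"hand": 15,"dx": 0,"dy": 0,"dz": 0,"yaw": 0}

```text
t: 19.62
tool_pos: [0.6399, -0.048, 0.2626]
tcp_rot: [0.593, 0.805, 0.0, 0.0]
ft_force: [0.3, -1.4, 0.4]
width: 0.0195
```

servo_tool:
  targets:
    - {"hand": 15,"dx": 2,"dy": 0.1,"dz": 0,"yaw": -2.4}
    - {"hand": 15,"dx": 2,"dy": 0.2,"dz": -0.1,"yaw": -2.4}
    - {"hand": 15,"dx": 0,"dy": 0,"dz": 0,"yaw": 0}

```text
t: 19.87
tool_pos: [0.6391, -0.045, 0.2627]
tcp_rot: [0.56, 0.829, -0.0, 0.001]
ft_force: [2.4, -5.3, 0.4]
width: 0.0197
```

servo_tool:
  targets:
    - {"hand": 15,"dx": 0.7,"dy": 0,"dz": 0,"yaw": -0.8}
    - {"hand": 15,"dx": 0,"dy": 0,"dz": 0,"yaw": 0}
    - {"hand": 15,"dx": 0,"dy": 0,"dz": 0,"yaw": 0}

```text
t: 20.12
tool_pos: [0.639, -0.0448, 0.2628]
tcp_rot: [0.555, 0.832, -0.0, 0.001]
ft_force: [1.7, -6.2, 0.3]
width: 0.0196
```

```bash
python3 st.py
```

```text
t 20.1167 [ 0.639  -0.0448  0.2628] head 112.6 phase 19.2 r 47.8 f [ 1.6664 -6.2379  0.269 ] Frad -0.5 Ftan -6.4 w 0.019600739308248245
```

servo_tool:
  targets:
    - {"hand": 15,"dx": 0.8,"dy": 0,"dz": 0,"yaw": 0}
    - {"hand": 15,"dx": 0.8,"dy": 0,"dz": 0,"yaw": 0}
    - {"hand": 15,"dx": 0,"dy": 0,"dz": 0,"yaw": 0}

```text
t: 20.37
tool_pos: [0.6386, -0.0439, 0.2628]
tcp_rot: [0.555, 0.832, -0.001, 0.002]
ft_force: [3.3, -7.9, -0.7]
width: 0.0196
```

```bash
python3 st.py
```

```text
t 20.3667 [ 0.6386 -0.0439  0.2628] head 112.6 phase 20.3 r 47.7 f [ 3.2655 -7.8585 -0.6675] Frad 0.3 Ftan -8.5 w 0.019609450725622913
```

servo_tool:
  targets:
    - {"hand": 15,"dx": 0.7,"dy": 0,"dz": 0,"yaw": 0}
    - {"hand": 15,"dx": 0.7,"dy": 0,"dz": 0,"yaw": 0}
    - {"hand": 15,"dx": 0,"dy": 0,"dz": 0,"yaw": 0}

```text
t: 20.62
tool_pos: [0.6382, -0.0432, 0.2629]
tcp_rot: [0.555, 0.832, -0.001, 0.002]
ft_force: [4.8, -10.4, -0.8]
width: 0.0194
```

```bash
python3 st.py
```

```text
t 20.6167 [ 0.6382 -0.0432  0.2629] head 112.5 phase 21.3 r 47.7 f [  4.776  -10.3985  -0.7975] Frad 0.7 Ftan -11.4 w 0.01939582984910304
```

Back stop found: 11.4 N tangential at about 1.92 turns, which is snug. Next I turn it back a quarter turn.

servo_tool:
  targets:
    - {"hand": 15,"dx": -3,"dy": 0,"dz": 0,"yaw": 0}
    - {"hand": 15,"dx": -4.9,"dy": -0.4,"dz": 0.1,"yaw": 6}
    - {"hand": 15,"dx": -4.9,"dy": -0.4,"dz": 0.1,"yaw": 6}
    - {"hand": 15,"dx": -4.9,"dy": -0.4,"dz": 0.1,"yaw": 6}
    - {"hand": 15,"dx": -4.9,"dy": -0.4,"dz": 0.1,"yaw": 6}
    - {"hand": 15,"dx": -4.9,"dy": -0.4,"dz": 0.1,"yaw": 6}
    - {"hand": 15,"dx": -4.9,"dy": -0.4,"dz": 0.1,"yaw": 6}
    - {"hand": 15,"dx": -4.9,"dy": -0.4,"dz": 0.1,"yaw": 6}
    - {"hand": 15,"dx": -4.9,"dy": -0.4,"dz": 0.1,"yaw": 6}

```text
t: 21.37
tool_pos: [0.6364, -0.08, 0.2616]
tcp_rot: [0.846, 0.534, 0.0, -0.002]
ft_force: [-1.3, 5.0, 0.9]
width: 0.0197
```

```bash
python3 st.py
```

```text
t 21.3667 [ 0.6364 -0.08    0.2616] head 64.5 phase -24.6 r 46.9 f [-1.2702  4.9543  0.8696] Frad -3.2 Ftan 4.0 w 0.019687232683203805
```

servo_tool:
  targets:
    - {"hand": 15,"dx": -4.9,"dy": -0.5,"dz": 0.1,"yaw": 6}
    - {"hand": 15,"dx": -4.9,"dy": -0.5,"dz": 0.1,"yaw": 6}
    - {"hand": 15,"dx": -4.9,"dy": -0.4,"dz": 0.1,"yaw": 6}
    - {"hand": 15,"dx": -4.9,"dy": -0.4,"dz": 0.1,"yaw": 6}
    - {"hand": 15,"dx": -4.9,"dy": -0.4,"dz": 0.1,"yaw": 6}
    - {"hand": 15,"dx": -4.9,"dy": -0.4,"dz": 0.1,"yaw": 6}
    - {"hand": 15,"dx": -4.9,"dy": -0.4,"dz": 0.1,"yaw": 6}
    - {"hand": 15,"dx": -3.2,"dy": -0.3,"dz": 0,"yaw": 4}
    - {"hand": 15,"dx": 0,"dy": 0,"dz": 0,"yaw": 0}

```text
t: 22.12
tool_pos: [0.6084, -0.1038, 0.261]
tcp_rot: [0.987, 0.162, 0.0, -0.002]
ft_force: [-0.6, 3.9, -0.8]
width: 0.0193
```

```bash
python3 st.py
```

```text
t 22.1167 [ 0.6084 -0.1038  0.261 ] head 18.7 phase -71.4 r 45.7 f [-0.5949  3.8658 -0.769 ] Frad -3.9 Ftan 0.7 w 0.01926509281263616
```

servo_tool:
  targets:
    - {"hand": 32,"dx": 0,"dy": 0,"dz": 0,"yaw": 0}
    - {"hand": 32,"dx": 0,"dy": 0,"dz": 0,"yaw": 0}
    - {"hand": 32,"dx": 0,"dy": 0,"dz": 0,"yaw": 0}
    - {"hand": 32,"dx": 0,"dy": 0,"dz": 0,"yaw": 0}
    - {"hand": 32,"dx": 0,"dy": 0,"dz": -5,"yaw": 0}
    - {"hand": 32,"dx": 0,"dy": 0,"dz": -20,"yaw": 0}
    - {"hand": 32,"dx": 0,"dy": 0,"dz": -35,"yaw": 0}
    - {"hand": 32,"dx": 0,"dy": 0,"dz": -35,"yaw": 0}
    - {"hand": 32,"dx": -35,"dy": 0,"dz": -10,"yaw": 0}
    - {"hand": 32,"dx": -35,"dy": 0,"dz": 0,"yaw": 0}
    - {"hand": 32,"dx": -35,"dy": 0,"dz": 0,"yaw": 0}
    - {"hand": 32,"dx": -35,"dy": 0,"dz": 0,"yaw": 0}

```text
t: 23.12
tool_pos: [0.475, -0.1509, 0.3668]
tcp_rot: [0.986, 0.165, 0.0, 0.0]
ft_force: [0.1, -1.0, 0.5]
width: 0.0321
```

```bash
python3 st.py
python3 - <<'E'
from h import *
np.set_printoptions(precision=4,suppress=True)
for n in("top","side"):
    im,d=eyes.camera(n); C=cloud(n,d); cv2.imwrite(f"pics/end_{n}.png",im)
    y=hsvmask(im,(25,120,90),(35,255,255))&(C[...,2]>.09)&(C[...,2]<.14)
    if y.sum()>20:
        P=C[y]; m=P.mean(0); w,V=np.linalg.eigh(np.cov((P-m)[:,:2].T)); a=V[:,1]; print(n,"sleeve",y.sum(),m,np.degrees(np.arctan2(a[1],a[0])))
    k=(C[...,2]>.192)&(C[...,2]<.22)&(np.hypot(C[...,0]-.594,C[...,1]+.06)<.07); P=C[k]
    if len(P): q=P.mean(0)-[.5938,-.0605,0]; print(n,"grip",len(P),P.mean(0),np.degrees(np.arctan2(q[1],q[0])))
    for t in("blank_plug","amber_bottle","beaker","vial_rack"):
        for r in nets.cut_out(n,t)[:1]: m=r["mask"]&(d>0); print(t,round(r["p"],2),np.round(r["rect"]),np.median(C[m],0))
im=cv2.imread("pics/end_top.png"); cv2.imwrite("pics/e1.png",cv2.resize(im[90:290,40:480],None,fx=1.8,fy=1.8,interpolation=cv2.INTER_CUBIC))
print(bot.get_state()["t"])
E
```

```text
t 23.1167 [ 0.475  -0.1509  0.3668] head 18.9 phase -142.7 r 149.3 f [ 0.1209 -0.9572  0.4697] Frad 0.5 Ftan 0.8 w 0.03207729281545579
top sleeve 117 [0.5877 0.1724 0.1166] 77.78663313012835
top grip 60 [ 0.6084 -0.1036  0.203 ] -71.24022758082467
amber_bottle 0.74 [ 88. 225.  48.  35.] [0.5125 0.4578 0.1168]
beaker 0.61 [114. 173.  38.  27.] [0.6607 0.4358 0.052 ]
vial_rack 0.81 [443. 225.  50.  48.] [ 0.5171 -0.4913  0.0319]
side sleeve 53 [0.5883 0.1698 0.1154] 77.0767877557162
side grip 49 [ 0.6111 -0.1062  0.2009] -69.2534637383115
blank_plug 0.22 [304. 242.  75. 140.] [ 0.5957 -0.0769  0.0101]
amber_bottle 0.57 [282. 131.  18.  43.] [0.5336 0.4493 0.0945]
beaker 0.82 [315. 144.  21.  25.] [0.6571 0.4095 0.0589]
vial_rack 0.67 [290. 386.  47.  68.] [ 0.5292 -0.4809  0.0305]
23.6167
```

View pics/e1.png

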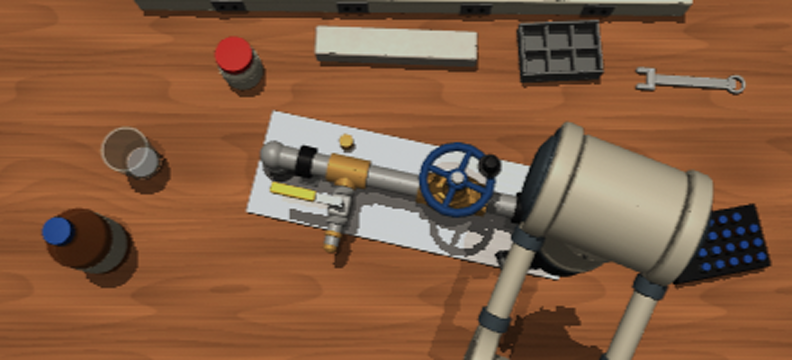

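The picture shows the yellow lever crosswise at (292,190), the grip at (488,165), and the plug, bottle, beaker and rack unmoved. The arm is clear of everything.

```bash
python3 -c "
from cell import bot
print(bot.sign_off())"
```

```text
the job is handed in; nothing more can be done
None
```

The station is in service and the job is handed in: vent shut, main valve opened to its back stop, then backed off about a quarter turn. The robot clock read 23.6 s at my last reading before handing in.

- **Vent:** I pushed the lever clockwise until it held at about 18 N. It measures 77–78° in the final pictures, against 77.9° for the station's +y direction, so it is crosswise.
- **Main valve:** I held the grip with the force set to 12 N (accepted, although the gripper is listed from 20 N). I cranked it about 1.92 turns anticlockwise, letting the hand rise with the wheel. It met the back stop at 11.4 N tangential, inside the 7–15 N snug range. The highest reading I saw was 11.4 N, but forces were only read at the end of each move.
- **Back-off:** I turned it back about 91° and let go. The cameras put the grip at -69° to -71°, about a quarter turn back from the stop at about +19–20°.
- **Surroundings:** The bottle and beaker were at their starting positions within camera noise, and the side camera shows the rack unmoved.

**Checks that disagreed or failed:**
- The top camera's rack position is about 2 cm off its first reading, because the arm hid part of it.
- The networks did not find the plug at the end: nothing from the top camera and a wrong match from the side. I could only confirm by eye, in the last top picture, that it stands where it was.
- I could not read wheel twist directly. Snug contact is judged from the wrist force.

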